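# Load a gear plate in the sloping mesh-check jig

## Robot

A 6-joint arm with a two-finger parallel gripper is mounted at the origin on the work surface. World frame = base frame: x ahead of the robot, y to its left, z up, the work surface at z = 0. Lengths are in m, angles in degrees, forces in N, time in s.
With the tool pointing down it reaches from about 0.35 to 0.775 m from the base axis. Payload 5.5 kg.
Tool frame: the origin (TCP) lies at the very end of the fingers, on their centre line; the grasp point (between the pads) lies 19 mm behind it (robot.tcp_to_grasp is the distance from the TCP to the grasp point, in m); z points along the fingers, y is the line along which they close (so a half turn about z gives the same grasp; the last joint's range is limited). The gripper opens to 85 mm and grips with 20 to 120 N. Pads are 22 mm wide; open, the fingers measure 114 mm over their backs; the gripper's body (76 mm by 85 mm) begins 54 mm behind the grasp point. The pads swing forward as they close: fully open they stand 13 mm farther back than shut.
Start: joints at [66.028, 17.945, 2.641, 74.691, 0, 82.002], TCP at [0.158, 0.553, 0.231] pointing down, gripper open.
Joint ranges: [-158.12, 158.12], [-49.38, 96.58], [-58.88, 72.47], [-126.05, 133.96], [-84.25, 85.87], [-180, 180]. Speed limits (degrees/s): [147.25, 147.25, 180, 180, 180, 180].

## Interface

Orientations are given as a 3x3 rotation matrix whose columns are the frame's x, y, z axes.
In Python, from station import robot gives the robot as it stands.
- The arm moves only by the shell command python3 -m jog [OPENING] [FORCE], which reads ROWS from standard input. ROWS is a JSON list of rows, 1 to 10 of them, each an object with the fields trans (a list: dx, dy, dz in shares of the most that a row can go, 1 being 62.5 mm), r (a list: a rotation vector rx, ry, rz in fractions of the full range, 1 being 120 degrees); a field left out counts as zero; each row shifts and turns the commanded pose from where the row before left it, along the tool's axes as they then stand; what a row does not reach is not made up. A row lasts 1/8 s, in which the tool goes at most 0.0625 m and 10.7 degrees, less where a joint would pass 70% of its speed; a pose out of reach is approached as far as the arm can. OPENING is the finger opening in m, set as the command begins (- or left out keeps the last). The fingers move at their own pace and stop on an object; FORCE is the grip in N (left out, the last holds). Time passes only in rows, so rows that do not move let the fingers close. It prints the time, the measured TCP pose, the force, the opening and the grip force at its end. Shift and turn numbers lie between -1 and 1, and a call with a number outside is refused. Input that does not fit is refused with a message, and nothing moves.
- robot.observe(): the state, without advancing time (a new reading comes with each control period).
- robot.get_image(name): name is "side" or "top"; returns a dict with "frame" (420x560x3 uint8, red, green, blue), "fx", "fy", "cx", "cy" (pixels), "eye" and "orientation" of the camera in the world. Camera axes: x right, y down, z forward; pixel columns grow to the right and rows downward; lengths in m; the calibration is good to about 2 mm. A picture is of the moment at which its call begins. There is no depth.
- robot.sign_off(): hands the job in; it is judged then, once.
The state is a dict: "time_s": time; "joint_positions": joint angles; "joint_velocities": joint speeds; "effort": joint torques, N m; "position": TCP position; "orientation": TCP orientation; "ft_force": force on the tool from outside, world axes, zero at the start; "ft_torque": the same for the moment, N m; "width": finger opening in m; "gripper_force": force on a finger pad.
Only numpy, scipy, OpenCV 4.12 (cv2) and the standard library are available. Lean on these libraries where they do the work, as an engineer would, in place of code of your own. Each camera call takes 0.05 s, during which the arm holds its last target. There are 200 camera calls.

## Task

Lay the end plate flat on the upper part of the white slope, clear of both fences, long side along the long fence and the axle nearer the brass master gear, and let go so that it slides into the corner by its own weight; then swing the red clamp arm fully over it. Push the loose grey gear that has as many teeth as the master fully down on the plate's axle, in mesh with the master, and turn it about a quarter turn so that the master turns with it. Leave it so, let go, and do not disturb the other gears and things on the bench.

Things in the scene. Friction and masses are not known exactly. Their poses are not given: they have to be found in the camera images.
- bed: Jig's slick white sloping slab, tilted about 25 degrees. Origin: locating corner on its top face, where the fences' inner faces meet. z: square out of the slab; +x and +y both climb, so a plate let go slides to -x and -y. Slab x -30..170, y -90..150 mm. Long fence: inner face y = 0, 12 thick, 20 high, x -12..153. Short fence: inner face x = 0, 12 thick, 12 high, y 0..150 mm.
- axle_home (a point): Fixed point of the bed at bed x 70, y 40, z 28 mm: here axle_foot stands when the plate is home in the corner (plate x along bed x, same direction).
- master_axis (a point): Fixed point on the master gear's axis, at bed x 70, y -33, z 28 mm (the underside of its teeth), 73 mm from axle_home towards bed -y.
- master (a joint): Turn (rad) of the brass master gear, counterclockwise about the bed's z; spins freely with slight friction. 12 teeth, pitch radius 36 mm, tip radius 41 mm, toothed 28 to 44 mm above the bed; a 28 mm round cap on it up to 50 mm. At 0 its red tooth points along bed +x; teeth come every 30 degrees, so one also points along +y, to the axle.
- master_mark (a point): Point on the top face of the master gear's red-painted tooth, 34 mm from its axis.
- clamp (a joint): Swing (rad) of the red clamp arm: 0 open, along bed +y over the short fence; 1.57 closed, along bed +x over the plate; stop at 1.58. Turns clockwise from above about bed x -13, y 84 mm. Flat arm 16 mm wide, 14 to 23 mm above the bed, 4 mm clear of the plate. Stays where left; about 1.6 N at the post moves it.
- clamp_post (a point): On the axis of the clamp's black round finger post, 42 mm above the bed. The post is 14 mm in diameter, 50 mm from the pivot, square to the bed, from 23 to 61 mm above the bed.
- end_plate: Aluminium plate 130 (x) by 100 (y) by 10 mm, 0.45 kg, flat on the bench. Origin: centre of the underside, z up. At x 5, y -10 mm: a dark square boss 26 by 26 mm, sides along x and y, z 10 to 28, and on it a stub axle 18 mm in diameter up to z 64, its last 10 mm tapered to 8, oiled. Home: origin at bed x 65, y 50, z 0 mm.
- axle_foot (a point): On the stub axle's axis at the top face of the square boss, 28 mm above the plate's underside: a gear's underside rests here.
- gear_12: Aluminium gear, 12 teeth, like the master: 82 mm over the teeth, toothed part 16 mm thick; square hub 34 by 34 mm on top, z 16 to 44 mm, sides along x and y; 20.6 mm through bore. 0.26 kg. Origin: centre of the underside, z up. A tooth points along +x, one every 30 degrees. Goes down on the axle only with its teeth in the master's gaps (2 mm play either way).
- gear_9: Aluminium gear with 9 teeth, 64 mm over the teeth, otherwise like gear_12. Wrong gear, to be left alone.
- gear_15: Aluminium gear with 15 teeth, 100 mm over the teeth, otherwise like gear_12. Wrong gear, to be left alone.
- tape_roll: Yellow roll of tape lying flat, 100 mm across, 45 mm high; origin at the centre of its underside. A bystander.
- wrench: Steel open-ended wrench, 180 mm long, lying on the bench. A bystander.
- spray_can: Upright can with a blue label, 66 mm across, 170 mm high; origin at the centre of its underside. A bystander.
- jar: Jar with a white cap, 80 mm across, 100 mm high; origin at the centre of its underside. A bystander.
- screwdriver: Screwdriver with a red handle, 200 mm long, lying on the bench. A bystander.

How it is judged:
By the outcome, as a careful person would: the job done as asked, in the order asked, and still so for the second after the job is handed in, with the robot touching nothing.
It also fails if it takes over 70 s, if anything falls off the work surface, if the arm or the gripper's body presses on something with over 40 N, if the wrist force passes 120 N, or if a joint passes its speed limit or range.

## Working session

There is one attempt and no reset: what is moved stays moved. The work goes in short steps, Python scripts to look and compute and a shell command to move; the robot and the scene stay as the last step left them, time stands still between calls to the robot, and variables do not carry over. Pictures are saved under pics/ and viewed, at most 10 in all, crops included, and the job is handed in when it is done.

```bash
ls; mkdir -p pics; python3 - <<'E'
from station import robot
import cv2,numpy as np
for n in("side","top"):
    d=robot.get_image(n); cv2.imwrite(f"pics/{n}0.png",d["frame"][:,:,::-1]); np.savez(f"pics/{n}0.npz",**d)
    print(n,d["fx"],d["fy"],d["cx"],d["cy"],np.round(d["eye"],4),np.round(d["orientation"],4).tolist())
s=robot.observe();print(s["time_s"],np.round(s["orientation"],3).tolist(),s["ft_force"])
E
```

```text
pics
side 444.93034739125596 444.93034739125596 287.12368803396714 208.87497572408844 [0.2148 1.1767 1.0565] [[-0.9588, -0.1643, 0.2318], [-0.2836, 0.6045, -0.7444], [-0.0178, -0.7794, -0.6262]]
top 453.60269414802497 453.60269414802497 278.386159041765 205.6881341370831 [0.4617 0.0844 1.5083] [[0.0093, -0.998, 0.0625], [-1.0, -0.0094, -0.001], [0.0016, -0.0625, -0.998]]
0.1 [[-0.961, 0.275, -0.001], [0.275, 0.961, -0.002], [0.0, -0.002, -1.0]] [0.24031515 0.1601205  0.77668174]
```

View pics/top0.png

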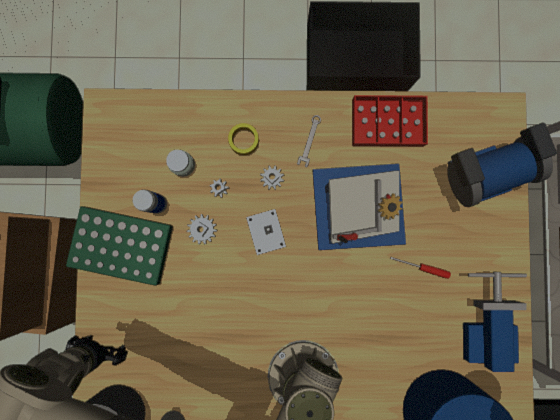

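View pics/side0.png

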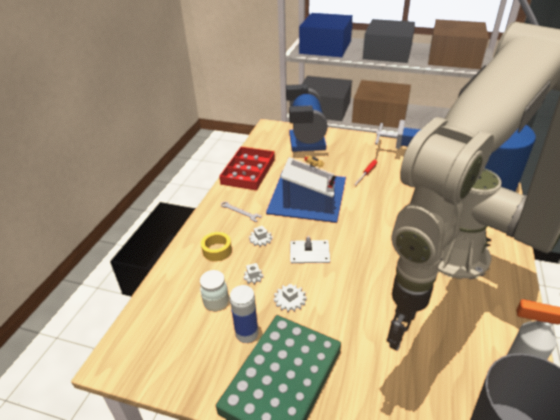

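The top view shows the bed at about (355,205), with the long fence at x≈378, the brass master at (389,207) and the red clamp at (345,238). The plate is at (266,231). The grey gears are at (219,187), (272,177) and (203,229). I'll zoom in.

```bash
python3 - <<'E'
import cv2
a=cv2.imread("pics/top0.png")[155:260,185:415]; b=cv2.imread("pics/side0.png")[150:315,225:350]
cv2.imwrite("pics/topc.png",cv2.resize(a,None,fx=3.4,fy=3.4,interpolation=cv2.INTER_CUBIC))
cv2.imwrite("pics/sidec.png",cv2.resize(b,None,fx=3.6,fy=3.6,interpolation=cv2.INTER_CUBIC))
E
```

```text
(no output)
```

View pics/topc.png

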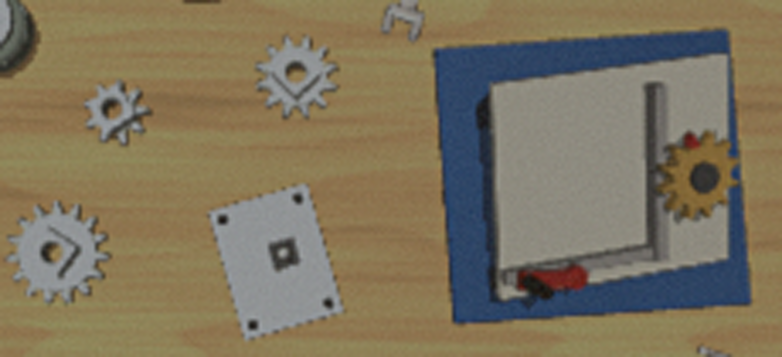

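View pics/sidec.png

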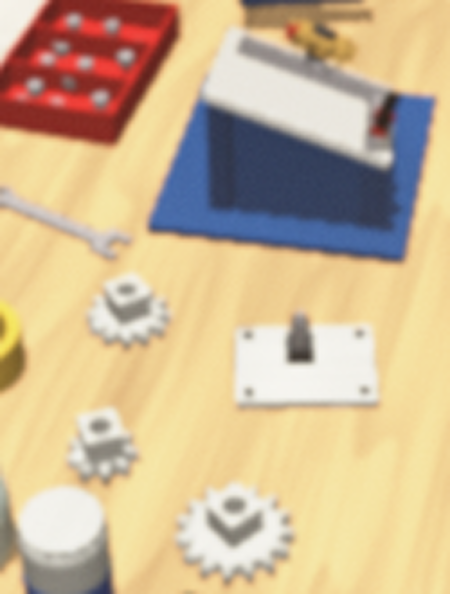

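```bash
cat > h.py <<'E'
import numpy as np
from scipy.optimize import least_squares
from scipy.spatial.transform import Rotation as R
C={n:dict(np.load(f"pics/{n}0.npz")) for n in("side","top")}
def proj(n,p):
    c=C[n]; q=(np.atleast_2d(p)-c["eye"])@c["orientation"]
    return np.c_[c["fx"]*q[:,0]/q[:,2]+c["cx"],c["fy"]*q[:,1]/q[:,2]+c["cy"]]
def fit(obs,x0,flat=False):
    # obs: list (cam, (u,v), body pt mm); returns pos, R, residuals
    full=lambda x:np.r_[x[:3],0,0,x[3]] if flat else x
    def f(x):
        x=full(x); M=R.from_rotvec(x[3:]).as_matrix()
        return np.concatenate([(proj(n,x[:3]+M@(np.array(b)/1000))[0]-uv) for n,uv,b in obs])
    s=least_squares(f,x0,loss="soft_l1"); x=full(s.x)
    return x[:3],R.from_rotvec(x[3:]).as_matrix(),f(s.x).reshape(-1,2)
def tc(u,v): return np.array([(u+.5)/3.4-.5+185,(v+.5)/3.4-.5+155])
def sc(u,v): return np.array([(u+.5)/3.6-.5+225,(v+.5)/3.6-.5+150])
def go(s,p,M):
    """rotation first (tool axes), then translation in the new tool axes"""
    Q=np.array(s["orientation"]); rv=R.from_matrix(Q.T@M).as_rotvec(degrees=True)
    d=np.array(p)-s["position"]
    print("rotvec",np.round(rv,2),"|",round(np.linalg.norm(rv),1)," then d new axes mm",np.round(M.T@d*1000,1)," (old axes",np.round(Q.T@d*1000,1),")")
E
cat > fit0.py <<'E'
from h import *
T=lambda u,v,b:("top",tc(u,v),b); S=lambda u,v,b:("side",sc(u,v),b)
bed=[T(491,86,(170,150,0)),T(728,54,(170,-90,0)),T(729,258,(-30,-90,0)),T(497,299,(-30,150,0)),
 T(704,178,(70,-33,50)),T(655,84,(153,-6,20)),S(234,28,(170,-90,0)),S(207,91,(170,150,0)),S(391,154,(-30,150,0))]
pl=[T(210,212,(65,50,10)),T(304,184,(65,-50,10)),T(341,311,(-65,-50,10)),T(249,339,(-65,50,10)),
 S(238,325,(65,-50,10)),S(372,325,(-65,-50,10)),S(379,400,(-65,50,10)),S(236,400,(65,50,10)),S(299,317,(5,-10,64))]
if __name__=="__main__":
    p,M,r=fit(bed,[.5,-.2,.05,0,-.3,0.]); print(p,"\n",M.round(3),"\n",r.round(1).tolist(),np.degrees(np.arccos(M[2,2])))
    np.savez("bed.npz",p=p,M=M)
    p,M,r=fit(pl,[.47,.12,0,.3],True); print(p,np.degrees(np.arctan2(M[1,0],M[0,0])),"\n",r.round(1).tolist())
    # gear12: bore top centre z44, tooth disc outline centre z8..16
    g=[T(297,71,(0,0,44)),S(127,290,(0,0,44)),T(297,77,(0,0,16)),S(128,311,(0,0,12))]
    p,M,r=fit(g,[.65,.1,0,.0],True); print(p,r.round(1).tolist())
E
python3 fit0.py
```

```text
[ 0.48769213 -0.2217582   0.06912877] 
 [[ 0.955 -0.166 -0.245]
 [ 0.08   0.942 -0.327]
 [ 0.285  0.293  0.913]] 
 [[-0.2, -0.2], [-0.6, -0.1], [-0.2, 0.9], [1.0, 1.0], [0.1, -0.1], [1.0, 0.6], [-1.9, -0.4], [-2.0, -0.3], [-0.1, 0.9]] 24.112363798159183
[ 0.46843379  0.12286862 -0.00364571] 16.51400453441089 
 [[-0.3, 0.2], [1.1, 0.1], [1.1, 0.6], [-1.1, 0.8], [-0.9, 0.6], [-0.6, 0.1], [-0.3, -0.1], [-0.2, 0.5], [0.1, -1.2]]
[ 0.6498834   0.10451848 -0.00274431] [[0.0, 0.6], [-0.3, -0.5], [0.1, -0.1], [-0.1, 0.5]]
```

```bash
cat >> h.py <<'E'
def tool(y,z):
    """tool orientation: fingers' closing line y, pointing z"""
    z=np.array(z)/np.linalg.norm(z); x=np.cross(y,z); x/=np.linalg.norm(x)
    return np.c_[x,np.cross(z,x),z]
E
python3 - <<'E'
from h import *
from station import robot
import fit0
p,M,r=fit(fit0.pl,[.47,.12,0,.3],True)
ax=p+M@[.005,-.01,0]; ax[2]=.12; print(ax)
s=robot.observe()
for sg in(1,-1): go(s,ax,tool(sg*M[:,0],[0,0,-1]))
E
```

```text
[0.47607004 0.11470236 0.12      ]
rotvec [-9.000e-02  4.000e-02  5.751e+01] | 57.5  then d new axes mm [-510.   180.5  110.5]  (old axes [-426.2 -333.   110.9] )
rotvec [-4.0000e-02 -1.1000e-01 -1.2249e+02] | 122.5  then d new axes mm [ 510.  -180.5  110.5]  (old axes [-426.2 -333.   110.9] )
```

The manual's scale: shifts go in shares of 62.5 mm and turns go in shares of 120 degrees. Converting my numbers, 9.6 degrees is 0.08.

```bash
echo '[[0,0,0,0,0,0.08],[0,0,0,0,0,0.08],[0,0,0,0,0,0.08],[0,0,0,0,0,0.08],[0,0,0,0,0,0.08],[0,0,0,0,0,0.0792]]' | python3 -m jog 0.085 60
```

```text
refused: ROWS must be a list of objects, one for each row. Nothing was moved.
```

Refused on format, not on reach. It needs a list of objects, one for each row.

```bash
echo '[{"r":[0,0,0.08]},{"r":[0,0,0.08]},{"r":[0,0,0.08]},{"r":[0,0,0.08]},{"r":[0,0,0.08]},{"r":[0,0,0.0792]}]' | python3 -m jog 0.085 60; echo '[{"trans":[-0.9072,0.3216,0]},{"trans":[-0.9072,0.3216,0]},{"trans":[-0.9072,0.3216,0]},{"trans":[-0.9072,0.3216,0]},{"trans":[-0.9072,0.3216,0.16]},{"trans":[-0.9072,0.3216,0.32]},{"trans":[-0.9072,0.3216,0.32]},{"trans":[-0.9072,0.3216,0.48]},{"trans":[-0.9072,0.3216,0.48]},{}]' | python3 -m jog ; python3 - <<'E'
from h import *
from station import robot
s=robot.observe(); print(s["joint_positions"])
go(s,[.4761,.1147,.014],tool([.959,.284,0],[0,0,-1]))
E
```

```text
time_s: 0.85
position: [0.1581, 0.5525, 0.2308]
orientation: [[-0.279, 0.96, -0.0], [0.96, 0.279, -0.001], [-0.001, -0.001, -1.0]]
ft_force: [0.1, -0.8, -0.5]
width: 0.0847
gripper_force: 0.0
time_s: 2.1
position: [0.4712, 0.12, 0.1236]
orientation: [[-0.279, 0.96, -0.004], [0.96, 0.279, -0.001], [0.0, -0.004, -1.0]]
ft_force: [-0.5, 1.1, 0.3]
width: 0.0848
gripper_force: 0.0
[ 4.83876116e+00  1.19629096e+01 -2.10024722e+01  5.72431939e+01
 -2.61485231e-02  7.86524439e+01]
rotvec [-0.21 -0.02 -0.31] | 0.4  then d new axes mm [ -6.5   3.1 109.6]  (old axes [ -6.5   3.6 109.6] )
```

Converted, 0.03 m is 0.48, 0.02 m is 0.32.

```bash
cat > g.py <<'E'
import sys,json
from h import *
from station import robot
# usage: g.py x y z  yx yy yz  zx zy zz
a=[float(v) for v in sys.argv[1:]]
go(robot.observe(),a[:3],tool(a[3:6],a[6:9]))
E
echo '[{"trans":[0,0,0.48]},{"trans":[0,0,0.32]},{}]' | python3 -m jog; python3 g.py .4761 .1147 .014 .959 .284 0 0 0 -1
```

```text
time_s: 2.48
position: [0.4689, 0.1238, 0.075]
orientation: [[-0.285, 0.958, -0.004], [0.958, 0.285, -0.0], [0.001, -0.004, -1.0]]
ft_force: [-0.1, 0.0, 0.1]
width: 0.0851
gripper_force: 0.0
rotvec [-0.2  -0.06  0.08] | 0.2  then d new axes mm [-10.7   4.3  61. ]  (old axes [-10.8   4.5  60.9] )
```

Converted, 0.02 m is 0.32, -0.0107 m is -0.1712.

```bash
echo '[{"trans":[-0.1712,0.0688,0]},{"trans":[0,0,0.32]},{"trans":[0,0,0.32]},{"trans":[0,0,0.16]},{}]' | python3 -m jog; python3 g.py .4761 .1147 .014 .959 .284 0 0 0 -1; python3 - <<'E'
from station import robot
import cv2,numpy as np
a=robot.get_image("side")["frame"][200:320,250:390,::-1];b=robot.get_image("top")["frame"][185:275,215:320,::-1]
f=lambda i:cv2.resize(i,(400,400*i.shape[0]//i.shape[1]),interpolation=cv2.INTER_CUBIC)
o=np.zeros((350,800,3),np.uint8);A=f(a);B=f(b);o[:A.shape[0],:400]=A;o[:B.shape[0],400:]=B;cv2.imwrite("pics/g1.png",o)
E
```

```text
time_s: 3.1
position: [0.4782, 0.1141, 0.0262]
orientation: [[-0.284, 0.959, -0.0], [0.959, 0.284, -0.0], [0.0, -0.0, -1.0]]
ft_force: [0.1, 0.6, 0.5]
width: 0.085
gripper_force: 0.0
rotvec [-0.01 -0.    0.03] | 0.0  then d new axes mm [ 1.1 -1.9 12.2]  (old axes [ 1.1 -1.9 12.2] )
```

View pics/g1.png

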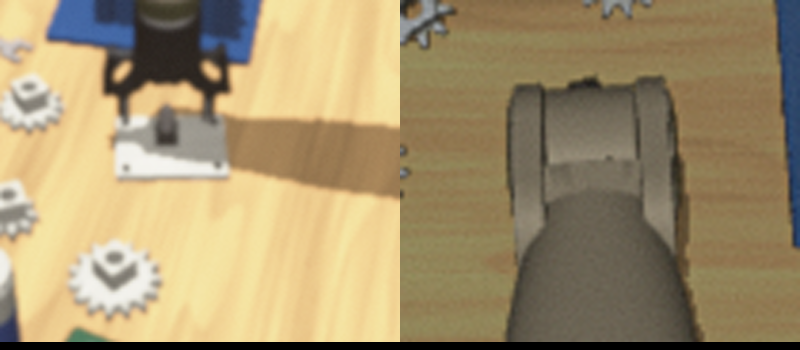

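The side crop shows the fingers at about x=125 and x=208, straddling the axle at x=166. It's centred, so I'll descend and close.

Converted, 0.006 m is 0.096, -0.0019 m is -0.0304.

```bash
echo '[{"trans":[0.016,-0.0304,0.096]},{"trans":[0,0,0.096]},{}]' | python3 -m jog; echo '[{},{},{},{},{}]' | python3 -m jog 0 80
```

```text
time_s: 3.58
position: [0.4754, 0.1147, 0.0136]
orientation: [[-0.285, 0.959, -0.001], [0.959, 0.285, 0.0], [0.0, -0.001, -1.0]]
ft_force: [-0.4, 0.6, -0.3]
width: 0.0848
gripper_force: 0.0
time_s: 4.2
position: [0.4767, 0.1148, 0.0147]
orientation: [[-0.284, 0.959, 0.002], [0.959, 0.284, 0.0], [-0.0, 0.002, -1.0]]
ft_force: [-0.4, 0.1, 5.9]
width: 0.024
gripper_force: 79.8
```

Converted, -0.06 m is -0.96, -0.05 m is -0.8.

```bash
echo '[{"trans":[0,0,-0.48]},{"trans":[0,0,-0.8]},{"trans":[0,0,-0.96]},{"trans":[0,0,-0.96]},{"trans":[0,0,-0.96]},{}]' | python3 -m jog ; cat > b.py <<'E'
# b.py x y z : tool at bed point (mm), axis -bedz, y=bed x (optional sign/angle deg of y within bed, default 0)
import sys
from h import *
from station import robot
B=np.load("bed.npz"); p,M=B["p"],B["M"]; a=[float(v) for v in sys.argv[1:]]; t=np.radians(a[3] if len(a)>3 else 0)
s=robot.observe(); go(s,p+M@np.array(a[:3])/1000,tool(M@[np.cos(t),np.sin(t),0],-M[:,2]))
print("bed",np.round(M.T@(s["position"]-p)*1000,1),"force bed",np.round(M.T@s["ft_force"],1),"w",s["width"],"t",s["time_s"])
E
python3 b.py 102 77 110
```

```text
time_s: 4.95
position: [0.4781, 0.1148, 0.2782]
orientation: [[-0.285, 0.959, 0.008], [0.959, 0.285, 0.001], [-0.002, 0.008, -1.0]]
ft_force: [-0.3, 0.7, -5.6]
width: 0.0238
gripper_force: 80.3
rotvec [-17.7   15.98   9.09] | 25.5  then d new axes mm [-302.8   24.8  -27. ]  (old axes [-298.9  -18.9   57.4] )
bed [ 77.2 379.8  83. ] force bed [-1.8 -0.9 -5.3] w 0.02378464605463583 t 4.95
```

Converted, -0.045 m is -0.72, -0.04 m is -0.64, -5.9 degrees is -0.0492.

```bash
echo '[{"r":[-0.0492,0.0444,0.0253]},{"r":[-0.0492,0.0444,0.0253]},{"r":[-0.0492,0.0444,0.0253]},{"trans":[-0.64,0.064,-0.128]},{"trans":[-0.72,0.064,-0.128]},{"trans":[-0.72,0.064,-0.128]},{"trans":[-0.72,0.064,0]},{"trans":[-0.72,0.064,0]},{}]' | python3 -m jog; python3 b.py 102 77 110
```

```text
time_s: 6.08
position: [0.5243, -0.1012, 0.2322]
orientation: [[-0.158, 0.96, 0.233], [0.942, 0.076, 0.328], [0.297, 0.271, -0.916]]
ft_force: [0.7, 1.1, -4.0]
width: 0.0237
gripper_force: 80.8
rotvec [-0.71 -0.09 -0.5 ] | 0.9  then d new axes mm [-78.3  11.   -9.6]  (old axes [-78.2  11.6  -9.9] )
bed [ 91.  155.3 100.4] force bed [-0.4 -0.2 -4.2] w 0.023744258505923134 t 6.075
```

Converted, -0.039 m is -0.624, 0.03 m is 0.48, -0.7 degrees is -0.0058.

```bash
echo '[{"trans":[-0.624,0.088,0],"r":[-0.0058,0,-0.0042]},{"trans":[-0.624,0.088,0]},{"trans":[0,0,0.48]},{"trans":[0,0,0.48]},{}]' | python3 -m jog; python3 b.py 102 77 18;  python3 - <<'E'
from station import robot
import cv2,numpy as np
a=robot.get_image("side")["frame"][130:230,250:370,::-1];b=robot.get_image("top")["frame"][150:260,300:420,::-1]
f=lambda i:cv2.resize(i,(400,400*i.shape[0]//i.shape[1]),interpolation=cv2.INTER_CUBIC)
o=np.zeros((370,800,3),np.uint8);A=f(a);B=f(b);o[:A.shape[0],:400]=A;o[:B.shape[0],400:]=B;cv2.imwrite("pics/g2.png",o)
E
```

```text
time_s: 6.7
position: [0.561, -0.1487, 0.1583]
orientation: [[-0.171, 0.955, 0.241], [0.939, 0.084, 0.332], [0.297, 0.284, -0.912]]
ft_force: [-0.9, 0.6, -3.8]
width: 0.0237
gripper_force: 80.8
rotvec [-0.14 -0.34  0.23] | 0.4  then d new axes mm [-5.8  0.8 21.6]  (old axes [-5.9  0.8 21.5] )
bed [101.2  82.8  39.6] force bed [-1.9 -0.4 -3.5] w 0.023715634209513347 t 6.7
```

View pics/g2.png

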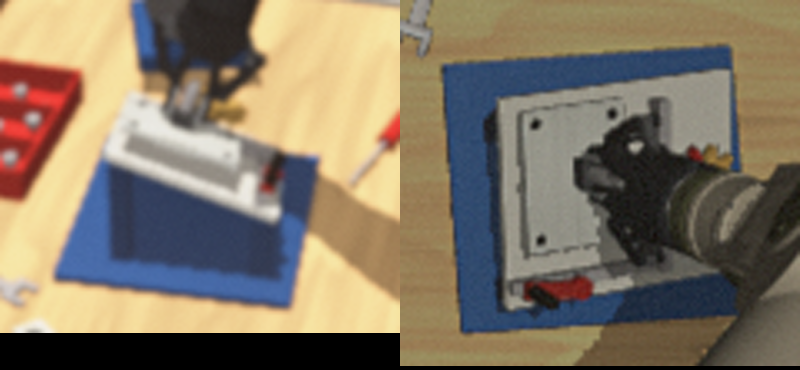

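The plate hovers parallel over the slope at about (575,175) in the right crop, clear of both fences. I'll lower it until it touches.

Converted, 0.007 m is 0.112, -0.003 m is -0.048, -0.3 degrees is -0.0025.

```bash
echo '[{"trans":[-0.048,0,0.112],"r":[0,-0.0025,0.0017]},{"trans":[0,0,0.112]},{}]' | python3 -m jog; python3 b.py 102 77 18; echo '[{"trans":[0,0,0.048]},{}]' | python3 -m jog; python3 b.py 102 77 18; echo '[{"trans":[0,0,0.048]},{}]' | python3 -m jog; python3 b.py 102 77 18
```

```text
time_s: 7.18
position: [0.5676, -0.1496, 0.1485]
orientation: [[-0.167, 0.954, 0.249], [0.943, 0.081, 0.323], [0.288, 0.289, -0.913]]
ft_force: [-0.7, 0.3, -4.9]
width: 0.0239
gripper_force: 80.9
rotvec [0.24 0.25 0.14] | 0.4  then d new axes mm [-0.9 -2.7 11.3]  (old axes [-0.9 -2.8 11.3] )
bed [104.7  77.9  29.3] force bed [-2.  -1.  -4.4] w 0.023915088046404662 t 7.175
time_s: 7.42
position: [0.5686, -0.1489, 0.146]
orientation: [[-0.167, 0.954, 0.25], [0.943, 0.081, 0.323], [0.288, 0.29, -0.913]]
ft_force: [0.1, 0.5, -5.0]
width: 0.0237
gripper_force: 80.9
rotvec [0.27 0.27 0.15] | 0.4  then d new axes mm [-0.7 -3.   8.5]  (old axes [-0.7 -3.   8.5] )
bed [105.   77.7  26.5] force bed [-1.3 -1.1 -4.8] w 0.023743567172628367 t 7.425
time_s: 7.68
position: [0.5693, -0.1478, 0.1431]
orientation: [[-0.167, 0.954, 0.25], [0.943, 0.081, 0.323], [0.288, 0.289, -0.913]]
ft_force: [-0.3, -0.0, -5.2]
width: 0.0236
gripper_force: 80.9
rotvec [0.26 0.26 0.15] | 0.4  then d new axes mm [-0.8 -2.9  5.4]  (old axes [-0.8 -3.   5.4] )
bed [104.9  77.8  23.4] force bed [-1.8 -1.5 -4.7] w 0.023626368647893244 t 7.675
```

Converted, 0.003 m is 0.048.

```bash
for i in 1; do echo '[{"trans":[0,0,0.048]},{}]' | python3 -m jog|tail -0; python3 b.py 102 77 18|tail -1; done; echo '[{"trans":[0,0,0.048]},{}]' | python3 -m jog|tail -0; python3 b.py 102 77 18|tail -1;echo '[{"trans":[0,0,0.032]},{}]' | python3 -m jog|tail -0; python3 b.py 102 77 18|tail -1
```

```text
bed [104.9  77.8  20.3] force bed [-2.6 -1.5 -4.2] w 0.023563176056877726 t 7.925
bed [104.9  77.8  17.3] force bed [-0.9 -1.5 -4.7] w 0.023962875613326443 t 8.175
bed [105.6  77.4  16.4] force bed [-2.8 -0.4  1.7] w 0.023636486121809068 t 8.425Exception ignored on flushing sys.stdout:
BrokenPipeError: [Errno 32] Broken pipe
Exception ignored on flushing sys.stdout:
BrokenPipeError: [Errno 32] Broken pipe
Exception ignored on flushing sys.stdout:
BrokenPipeError: [Errno 32] Broken pipe
```

Converted, 0.001 m is 0.016.

```bash
echo '[{"trans":[0,0,0.016]},{}]' | python3 -m jog; echo '[{},{},{},{},{}]' | python3 -m jog .085; echo '[{"trans":[0,0,-0.32]},{"trans":[0,0,-0.48]},{"trans":[0,0,-0.64]},{"trans":[0,0,-0.64]},{"trans":[0,0,-0.64]},{}]' | python3 -m jog ;python3 b.py 37 134 130; python3 - <<'E'
from station import robot
import cv2,numpy as np
a=robot.get_image("side")["frame"][130:230,250:370,::-1];b=robot.get_image("top")["frame"][150:260,300:420,::-1]
f=lambda i:cv2.resize(i,(400,400*i.shape[0]//i.shape[1]),interpolation=cv2.INTER_CUBIC)
o=np.zeros((370,800,3),np.uint8);A=f(a);B=f(b);o[:A.shape[0],:400]=A;o[:B.shape[0],400:]=B;cv2.imwrite("pics/g3.png",o)
E
```

```text
time_s: 8.68
position: [0.5722, -0.1458, 0.1365]
orientation: [[-0.167, 0.953, 0.252], [0.943, 0.08, 0.322], [0.286, 0.292, -0.913]]
ft_force: [-5.4, -3.4, 5.2]
width: 0.0237
gripper_force: 82.2
time_s: 9.3
position: [0.5718, -0.1449, 0.1352]
orientation: [[-0.168, 0.954, 0.25], [0.943, 0.081, 0.323], [0.288, 0.29, -0.913]]
ft_force: [0.7, 0.4, 0.2]
width: 0.0848
gripper_force: 0.0
time_s: 10.05
position: [0.5301, -0.2017, 0.2935]
orientation: [[-0.167, 0.952, 0.255], [0.944, 0.08, 0.319], [0.284, 0.294, -0.913]]
ft_force: [0.1, -0.1, -0.3]
width: 0.085
gripper_force: 0.0
rotvec [0.51 0.53 0.21] | 0.8  then d new axes mm [ 56.4 -68.9  57.9]  (old axes [ 57.2 -69.2  56.7] )
bed [105.9  77.6 187.9] force bed [ 0.  -0.2 -0.3] w 0.08495960278783755 t 10.05
```

View pics/g3.png

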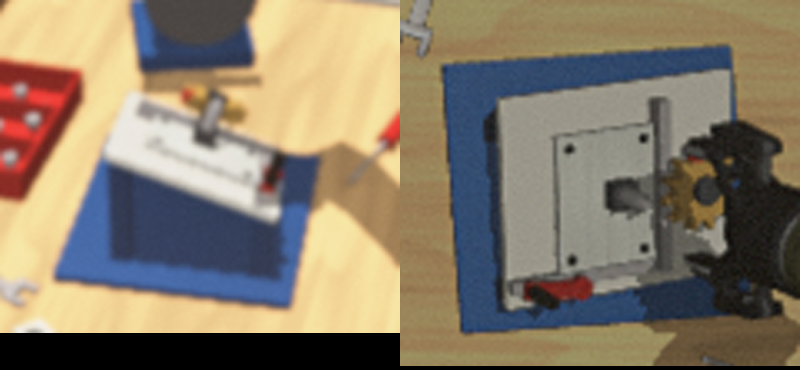

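The plate has slid home. Its lower-right corner is against both fences, at about (650,260) in the right crop. Next is the clamp; I'll check the post's predicted position against the picture.

```bash
python3 - <<'E'
from h import *
B=np.load("bed.npz");p,M=B["p"],B["M"]
for n,o in(("top",(300,150)),("side",(250,130))):
  for b in((-13,134,23),(-13,134,61),(-13,84,23),(70,40,64),(70,40,28),(65+65,100,10),(0,100,10),(130,0,10)):
    u=(proj(n,p+M@np.array(b)/1000)[0]-o)*3.333; print(n,b,u.round()+(400 if n=="top" else 0))
E
python3 b.py -13 134 90
```

```text
top (-13, 134, 23) [532. 698.]
top (-13, 134, 61) [551. 709.]
top (-13, 84, 23) [581. 689.]
top (70, 40, 64) [644. 604.]
top (70, 40, 28) [623. 596.]
top (130, 100, 10) [553. 537.]
top (0, 100, 10) [558. 675.]
top (130, 0, 10) [650. 523.]
side (-13, 134, 23) [270. 182.]
side (-13, 134, 61) [282. 150.]
side (-13, 84, 23) [271. 167.]
side (70, 40, 64) [215.  98.]
side (70, 40, 28) [204. 127.]
side (130, 100, 10) [144. 139.]
side (0, 100, 10) [255. 179.]
side (130, 0, 10) [152. 114.]
rotvec [0.3  0.3  0.14] | 0.5  then d new axes mm [  55.8 -117.4   94.6]  (old axes [  56.6 -117.7   93.6] )
bed [104.4  78.2 184.6] force bed [-0.1 -0.4 -0.7] w 0.08523452067957346 t 10.15
```

Converted, 0.05 m is 0.8, -0.0294 m is -0.4704.

```bash
echo '[{"trans":[0.224,-0.4704,0]},{"trans":[0.224,-0.4704,0]},{"trans":[0.224,-0.4704,0.32]},{"trans":[0.224,-0.4704,0.4]},{"trans":[0,0,0.8]},{}]' | python3 -m jog; python3 b.py -13 134 32
```

```text
time_s: 10.9
position: [0.4288, -0.1224, 0.1821]
orientation: [[-0.168, 0.955, 0.244], [0.941, 0.081, 0.329], [0.294, 0.284, -0.912]]
ft_force: [-0.3, 0.3, 0.7]
width: 0.0853
gripper_force: 0.0
rotvec [-0.04 -0.09  0.08] | 0.1  then d new axes mm [-2.4  3.2 53. ]  (old axes [-2.5  3.2 53. ] )
bed [-16.2 136.4  85. ] force bed [-0.   0.5  0.6] w 0.08531104732956372 t 10.9
```

Converted, 0.02 m is 0.32, 0.012 m is 0.192.

```bash
echo '[{"trans":[-0.0384,0.0512,0.32]},{"trans":[0,0,0.32]},{"trans":[0,0,0.192]},{}]' | python3 -m jog; python3 b.py -13 134 32; echo '[{},{},{},{},{}]' | python3 -m jog 0 40; python3 b.py -13 134 32
```

```text
time_s: 11.4
position: [0.4477, -0.1109, 0.1383]
orientation: [[-0.168, 0.954, 0.249], [0.943, 0.081, 0.324], [0.289, 0.289, -0.913]]
ft_force: [0.2, 0.1, 0.2]
width: 0.0852
gripper_force: 0.0
rotvec [0.22 0.22 0.17] | 0.4  then d new axes mm [ 2.7 -3.4  4.6]  (old axes [ 2.7 -3.4  4.6] )
bed [ -9.6 131.3  36.6] force bed [0.3 0.1 0.1] w 0.08515837293070816 t 11.4
time_s: 12.02
position: [0.448, -0.1113, 0.1388]
orientation: [[-0.167, 0.954, 0.251], [0.943, 0.081, 0.323], [0.288, 0.29, -0.913]]
ft_force: [-2.0, -0.6, 3.9]
width: 0.0123
gripper_force: 38.9
rotvec [0.3  0.29 0.16] | 0.4  then d new axes mm [ 3.  -3.7  5.1]  (old axes [ 3.  -3.7  5.1] )
bed [ -9.3 131.   37.1] force bed [-0.9  0.9  4.2] w 0.012264102072886317 t 12.025
```

Converted, -0.0129 m is -0.2064, -0.0121 m is -0.1936.

```bash
echo '[{"trans":[-0.0272,0.2064,0]},{"trans":[-0.08,0.1936,0]},{"trans":[-0.1264,0.1664,0]},{"trans":[-0.1664,0.1264,0]},{"trans":[-0.1936,0.08,0]},{"trans":[-0.2064,0.0272,0]},{"trans":[-0.024,0,0]},{}]' | python3 -m jog; python3 b.py 37 84 37
```

```text
time_s: 13.02
position: [0.4987, -0.1482, 0.1393]
orientation: [[-0.166, 0.956, 0.242], [0.938, 0.078, 0.337], [0.303, 0.283, -0.91]]
ft_force: [-22.5, 16.2, 29.3]
width: 0.0126
gripper_force: 42.2
rotvec [-0.07 -0.58 -0.16] | 0.6  then d new axes mm [-4.   0.6  0.3]  (old axes [-4.   0.7  0.2] )
bed [36.4 88.  37.3] force bed [-11.9  27.6  27. ] w 0.012622070351558124 t 13.025
```

Converted, 0.002 m is 0.032, -0.001 m is -0.016.

```bash
echo '[{"trans":[0.032,0,-0.016]},{}]' | python3 -m jog; echo '[{},{},{},{}]' | python3 -m jog .05;python3 b.py 37 84 37;echo '[{"trans":[0,0,-0.64]},{"trans":[0,0,-0.8]},{"trans":[0,0,-0.8]},{"trans":[0,0,-0.48]},{}]' | python3 -m jog; python3 - <<'E'
from station import robot
import cv2,numpy as np
a=robot.get_image("side")["frame"][130:230,250:370,::-1];b=robot.get_image("top")["frame"][150:260,300:420,::-1]
f=lambda i:cv2.resize(i,(400,400*i.shape[0]//i.shape[1]),interpolation=cv2.INTER_CUBIC)
o=np.zeros((370,800,3),np.uint8);A=f(a);B=f(b);o[:A.shape[0],:400]=A;o[:B.shape[0],400:]=B;cv2.imwrite("pics/g4.png",o)
E
```

```text
time_s: 13.28
position: [0.4985, -0.1481, 0.1394]
orientation: [[-0.166, 0.956, 0.242], [0.94, 0.079, 0.333], [0.3, 0.282, -0.911]]
ft_force: [-18.3, 11.9, 18.3]
width: 0.0125
gripper_force: 41.3
time_s: 13.78
position: [0.5038, -0.1544, 0.1395]
orientation: [[-0.167, 0.954, 0.25], [0.943, 0.081, 0.323], [0.288, 0.29, -0.913]]
ft_force: [0.4, 0.9, 0.3]
width: 0.05
gripper_force: 0.0
rotvec [0.28 0.29 0.15] | 0.4  then d new axes mm [ 2.6 -3.8  1.2]  (old axes [ 2.7 -3.8  1.2] )
bed [40.8 81.4 38.2] force bed [ 0.5  0.8 -0.1] w 0.04996491119472276 t 13.775
time_s: 14.4
position: [0.4617, -0.2108, 0.2968]
orientation: [[-0.167, 0.953, 0.253], [0.944, 0.08, 0.319], [0.284, 0.292, -0.913]]
ft_force: [0.6, 0.3, -0.3]
width: 0.0502
gripper_force: 0.0
```

View pics/g4.png

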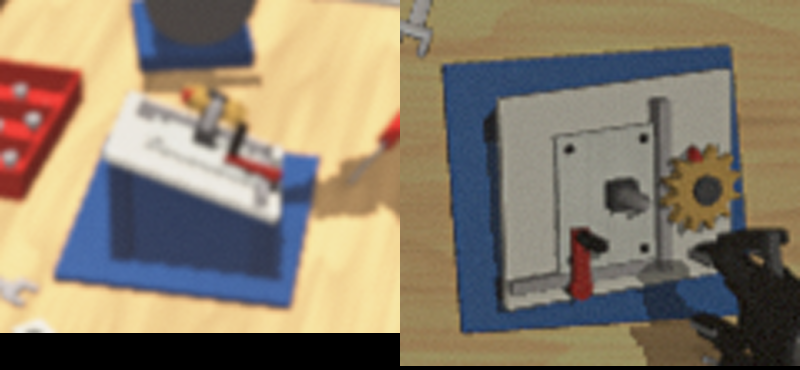

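```bash
python3 - <<'E'
from h import *
from station import robot
import cv2
B=np.load("bed.npz");p,M=B["p"],B["M"]
for n in("top","side"):
  f=robot.get_image(n)["frame"].astype(int)
  red=(f[...,0]>1.9*f[...,1])&(f[...,0]>1.9*f[...,2])&(f[...,0]>60)
  w={"top":(340,365,212,245),"side":(310,340,170,190)}[n]
  v,u=np.nonzero(red[w[2]:w[3],w[0]:w[1]]);u+=w[0];v+=w[2]
  c=np.c_[u,v]; m=c.mean(0); e=np.linalg.svd(c-m)[2][0]; print(n,len(c),m.round(1),"dir",np.degrees(np.arctan2(e[1],e[0])).round(1)%180)
  for a in(60,70,80,90):
    t=np.radians(a);q=proj(n,np.array([p+M@np.array([-13+r*np.sin(t),84+r*np.cos(t),23])/1000 for r in(0,50)]));d=q[1]-q[0]
    print(a,q.round(1).tolist(),np.degrees(np.arctan2(d[1],d[0])).round(1)%180)
E
```

```text
top 86 [353.8 231. ] dir 87.5
60 [[354.3, 236.8], [346.5, 224.4]] 57.599999999999994
70 [[354.3, 236.8], [348.7, 222.9]] 68.3
80 [[354.3, 236.8], [351.2, 221.7]] 78.4
90 [[354.3, 236.8], [353.7, 221.1]] 88.0
side 36 [326.2 179.9] dir 21.9
60 [[331.3, 180.2], [319.9, 178.4]] 9.099999999999994
70 [[331.3, 180.2], [319.0, 177.4]] 13.0
80 [[331.3, 180.2], [318.6, 176.5]] 16.30000000000001
90 [[331.3, 180.2], [318.5, 175.7]] 19.400000000000006
```

The arm now lies along bed +x (87.5° against 88° predicted), so the clamp is closed. Next I'll measure the gear and master phases and the axle position.

```bash
cat > ph.py <<'E'
from h import *
from station import robot
import cv2
from scipy.ndimage import map_coordinates as mc
B=np.load("bed.npz");p,M=B["p"],B["M"]
def ring(n,img,c,A,r,z,th):
    P=np.array([c+A@np.array([r*np.cos(t),r*np.sin(t),z])/1000 for t in th]); q=proj(n,P); return mc(img,[q[:,1],q[:,0]],order=1)
def phase(c,A,n,img,z,N=12,dc=3):
    th=np.radians(np.arange(0,360,1.)); best=None
    for dx in np.arange(-dc,dc+.1,1):
     for dy in np.arange(-dc,dc+.1,1):
      cc=c+A@np.array([dx,dy,0])/1000
      s=sum(ring(n,img,cc,A,r,z,th) for r in(36,37,38.5)); F=np.fft.fft(s)
      k=abs(F[N]); 
      if best is None or k>best[0]: best=(k,dx,dy,(-np.degrees(np.angle(F[N]))/N)%(360/N),k/abs(F[1:40]).sum())
    return best
E
python3 - <<'E'
from ph import *
I={n:robot.get_image(n)["frame"] for n in("top","side")}
for n in I:
    g=cv2.cvtColor(I[n],cv2.COLOR_RGB2GRAY).astype(float); sat=(I[n].max(2).astype(float)-I[n].min(2))
    print(n,"gear12 sat",np.round(phase(np.array([.650,.1045,0.]),np.eye(3),n,-sat,14),2))
    print(n,"master sat",np.round(phase(p+M@[.07,-.033,0],M,n,sat,43),2))
    f=I[n].astype(int);w={"top":(375,405,185,215),"side":(295,325,140,170)}[n];s=f[w[2]:w[3],w[0]:w[1]]
    red=(s[...,0]>2.2*s[...,1])&(s[...,0]>60);v,u=np.nonzero(red);print(len(u),u.mean()+w[0],v.mean()+w[2])
    for a in(0,15,30,45):
        print(a,proj(n,p+M@np.array([70+36*np.cos(np.radians(a)),-33+36*np.sin(np.radians(a)),44])/1000).round(1))
print(robot.observe()["joint_positions"])
# hub square: 4th harmonic inside (z 44)
E
```

```text
top gear12 sat [1.680898e+04 0.000000e+00 1.000000e+00 1.467000e+01 4.800000e-01]
top master sat [1.074303e+04 2.000000e+00 2.000000e+00 1.241000e+01 2.200000e-01]
9 388.1111111111111 196.22222222222223
0 [[390.5 195.1]]
15 [[387.9 195.9]]
30 [[385.4 197.4]]
45 [[383.3 199.6]]
side gear12 sat [ 1.96367e+03 -1.00000e+00  3.00000e+00  1.57800e+01  5.00000e-02]
side master sat [6.0343e+02 3.0000e+00 3.0000e+00 1.6460e+01 1.0000e-02]
0 nan nan
0 [[305.1 156. ]]
15 [[305.2 156.7]]
30 [[305.9 157.6]]
45 [[307.2 158.6]]
[-47.70889786   9.51259068  -3.35808642  81.70475896  23.7189202
  33.87142187]<stdin>:8: RuntimeWarning: Mean of empty slice.
  ret = ret.dtype.type(ret / rcount)
```

```bash
python3 - <<'E'
from h import *
B=np.load("bed.npz");np.savez("bed.npz",p=B["p"]+B["M"]@[.0025,0,.0015],M=B["M"])
E
python3 g.py .650 .1045 .2 .711 .703 0 0 0 -1
```

```text
rotvec [ 21.97 -10.96 -36.66] | 44.1  then d new axes mm [ 89.4 354.4  93.5]  (old axes [236.  178.8 233.9] )
```

The manual's scale: shifts go in shares of 62.5 mm and turns go in shares of 120 degrees. Converting my numbers, 0.044 m is 0.704, 0.011 m is 0.176, -7.34 degrees is -0.0612.

```bash
echo '[{"r":[0.0366,-0.0183,-0.0611]},{"r":[0.0366,-0.0183,-0.0611]},{"r":[0.0366,-0.0183,-0.0611]},{"r":[0.0366,-0.0183,-0.0611]},{"r":[0.0367,-0.0183,-0.0612]},{"trans":[0.176,0.704,0]},{"trans":[0.176,0.704,0]},{"trans":[0.176,0.704,0]},{"trans":[0.176,0.704,0]},{"trans":[0.176,0.704,0]}]' | python3 -m jog .085; echo '[{"trans":[0.176,0.704,0.32]},{"trans":[0.176,0.704,0.32]},{"trans":[0.176,0.704,0.32]},{"trans":[0,0,0.48]},{}]' | python3 -m jog;python3 g.py .650 .1045 .075 .711 .703 0 0 0 -1
```

```text
time_s: 15.95
position: [0.5793, -0.0134, 0.2937]
orientation: [[-0.703, 0.711, 0.0], [0.711, 0.703, -0.001], [-0.001, -0.001, -1.0]]
ft_force: [1.4, -0.1, 0.3]
width: 0.0849
gripper_force: 0.0
time_s: 16.58
position: [0.6476, 0.1018, 0.2006]
orientation: [[-0.704, 0.71, -0.006], [0.71, 0.704, -0.002], [0.003, -0.005, -1.0]]
ft_force: [-0.5, 0.1, -0.0]
width: 0.0853
gripper_force: 0.0
rotvec [-0.31 -0.16  0.06] | 0.3  then d new axes mm [  0.3   3.6 125.6]  (old axes [-1.000e-01  4.300e+00  1.256e+02] )
```

```bash
echo '[{"trans":[0,0.064,0.8]},{"trans":[0,0,0.8]},{"trans":[0,0,0.4]},{}]' | python3 -m jog;python3 g.py .650 .1045 .021 .711 .703 0 0 0 -1
```

```text
time_s: 17.08
position: [0.6513, 0.1028, 0.0783]
orientation: [[-0.702, 0.712, -0.002], [0.712, 0.702, -0.002], [0.0, -0.003, -1.0]]
ft_force: [0.9, 0.1, 0.3]
width: 0.0847
gripper_force: 0.0
rotvec [-0.16 -0.03 -0.08] | 0.2  then d new axes mm [ 2.1  0.3 57.3]  (old axes [ 2.1  0.4 57.3] )
```

Converted, 0.025 m is 0.4, 0.02 m is 0.32.

```bash
echo '[{"trans":[0.032,0,0.4]},{"trans":[0,0,0.32]},{"trans":[0,0,0.192]},{}]' | python3 -m jog;python3 g.py .650 .1045 .021 .711 .703 0 0 0 -1;  echo '[{},{},{},{},{}]' | python3 -m jog 0 80; python3 g.py .650 .1045 .021 .711 .703 0 0 0 -1
```

```text
time_s: 17.58
position: [0.6519, 0.1046, 0.0232]
orientation: [[-0.702, 0.712, 0.002], [0.712, 0.702, -0.002], [-0.003, 0.0, -1.0]]
ft_force: [-0.1, -0.2, 0.2]
width: 0.0848
gripper_force: 0.0
rotvec [ 0.02  0.14 -0.05] | 0.2  then d new axes mm [ 1.3 -1.4  2.2]  (old axes [ 1.3 -1.4  2.2] )
time_s: 18.2
position: [0.6525, 0.1048, 0.0237]
orientation: [[-0.703, 0.711, 0.004], [0.711, 0.703, -0.001], [-0.004, 0.002, -1.0]]
ft_force: [0.5, -0.7, 5.2]
width: 0.0324
gripper_force: 81.4
rotvec [ 0.09  0.21 -0.03] | 0.2  then d new axes mm [ 1.5 -2.   2.7]  (old axes [ 1.5 -2.   2.7] )
```

Converted, -0.06 m is -0.96, -0.04 m is -0.64.

```bash
echo '[{"trans":[0,0,-0.64]},{"trans":[0,0,-0.96]},{"trans":[0,0,-0.96]},{"trans":[0,0,-0.96]},{"trans":[0,0,-0.64]},{}]' | python3 -m jog; python3 b.py 70 38.5 120 2.6
```

```text
time_s: 18.95
position: [0.6526, 0.1052, 0.2861]
orientation: [[-0.703, 0.711, 0.008], [0.711, 0.703, -0.001], [-0.007, 0.005, -1.0]]
ft_force: [0.9, 0.6, -2.2]
width: 0.0323
gripper_force: 80.6
rotvec [-21.65  10.97  34.24] | 42.0  then d new axes mm [-297.5 -186.5  -70.8]  (old axes [-138.  -322.3   73.5] )
bed [242.8 344.1  49.2] force bed [ 0.3 -0.2 -2.5] w 0.032251656979995 t 18.95
```

Converted, -0.04 m is -0.64, -0.038 m is -0.608, 6.85 degrees is 0.0571.

```bash
echo '[{"r":[-0.0361,0.0183,0.0571]},{"r":[-0.0361,0.0183,0.0571]},{"r":[-0.0361,0.0183,0.0571]},{"r":[-0.0361,0.0183,0.0571]},{"r":[-0.0361,0.0183,0.0571]},{"trans":[0,0,-0.64]},{"trans":[-0.48,-0.2992,-0.64]},{"trans":[-0.608,-0.384,0]},{"trans":[-0.608,-0.384,0]},{"trans":[-0.608,-0.384,0]}]' | python3 -m jog; echo '[{"trans":[-0.608,-0.384,0]},{"trans":[-0.608,-0.384,0]},{"trans":[-0.608,-0.384,0]},{"trans":[-0.608,-0.384,0]},{}]' | python3 -m jog; python3 b.py 70 38.5 120 2.6
```

```text
time_s: 20.2
position: [0.574, -0.0678, 0.2855]
orientation: [[-0.206, 0.95, 0.235], [0.937, 0.122, 0.328], [0.283, 0.288, -0.915]]
ft_force: [0.4, -0.4, -2.0]
width: 0.0323
gripper_force: 80.9
time_s: 20.82
position: [0.5137, -0.2226, 0.2137]
orientation: [[-0.201, 0.951, 0.235], [0.937, 0.117, 0.329], [0.286, 0.287, -0.914]]
ft_force: [0.2, 0.3, -2.1]
width: 0.0319
gripper_force: 80.8
rotvec [-0.54 -0.21 -0.51] | 0.8  then d new axes mm [1.  6.6 4.4]  (old axes [1.  6.6 4.3] )
bed [ 63.5  37.2 124.4] force bed [-0.4 -0.4 -2.1] w 0.031939340355723864 t 20.825
```

Converted, 0.02 m is 0.32, 0.0066 m is 0.1056, -0.5 degrees is -0.0042.

```bash
echo '[{"trans":[0.016,0.1056,0.064],"r":[-0.0042,-0.0017,-0.0042]},{"trans":[0,0,0.32]},{}]' | python3 -m jog; python3 b.py 70 38.5 92 2.6
```

```text
time_s: 21.2
position: [0.5279, -0.2092, 0.1972]
orientation: [[-0.217, 0.945, 0.246], [0.936, 0.13, 0.327], [0.277, 0.301, -0.913]]
ft_force: [0.3, 0.5, -2.7]
width: 0.0326
gripper_force: 80.7
rotvec [0.05 0.03 0.47] | 0.5  then d new axes mm [-4.  -3.6  9.5]  (old axes [-4.  -3.6  9.5] )
bed [ 73.4  42.7 101.5] force bed [-0.4 -0.4 -2.7] w 0.032642635361875935 t 21.2
```

Converted, 0.008 m is 0.128.

```bash
echo '[{"trans":[0,0,0.128]},{}]' | python3 -m jog|tail -3; python3 b.py 70 38.5 82 2.6; echo '[{"trans":[0,0,0.096]},{}]' | python3 -m jog | tail -3; python3 b.py 70 38.5 82 2.6
```

```text
ft_force: [0.5, 0.6, -2.7]
width: 0.0323
gripper_force: 80.7
rotvec [0.15 0.16 0.42] | 0.5  then d new axes mm [-2.5 -4.1 13. ]  (old axes [-2.5 -4.1 13. ] )
bed [73.9 41.2 95. ] force bed [-0.3 -0.3 -2.8] w 0.032257159937237545 t 21.45
ft_force: [0.9, 0.3, -2.2]
width: 0.0325
gripper_force: 80.7
rotvec [0.16 0.17 0.37] | 0.4  then d new axes mm [-2.1 -3.8  7.1]  (old axes [-2.  -3.8  7. ] )
bed [73.7 40.7 89.1] force bed [ 0.2 -0.5 -2.3] w 0.03250453828397193 t 21.7
```

Converted, -0.0036 m is -0.0576, -0.002 m is -0.032, 0.4 degrees is 0.0033.

```bash
echo '[{"trans":[-0.032,-0.0576,0],"r":[0,0,0.0033]},{}]' | python3 -m jog|tail -3; python3 b.py 70 38.5 82 2.6; echo '[{"trans":[0,0,0.096]},{}]' | python3 -m jog | tail -3; python3 b.py 70 38.5 82 2.6; echo '[{"trans":[0,0,0.064]},{}]' | python3 -m jog | tail -3; python3 b.py 70 38.5 74 2.6
```

```text
ft_force: [0.0, -0.4, -2.6]
width: 0.0324
gripper_force: 80.7
rotvec [ 0.17  0.19 -0.06] | 0.3  then d new axes mm [ 0.3 -0.1  7.4]  (old axes [ 0.4 -0.1  7.4] )
bed [70.1 38.2 89.4] force bed [-0.7 -1.1 -2.2] w 0.03238664215751712 t 21.95
ft_force: [-0.2, 0.9, -1.9]
width: 0.0324
gripper_force: 80.7
rotvec [ 0.14  0.14 -0.04] | 0.2  then d new axes mm [-0.1 -0.   0.7]  (old axes [-0.1 -0.   0.7] )
bed [70.  38.6 82.7] force bed [-0.7  0.3 -2. ] w 0.03238924138795601 t 22.2
ft_force: [-1.9, -1.2, -2.7]
width: 0.0326
gripper_force: 81.1
rotvec [ 0.08  0.21 -0.05] | 0.2  then d new axes mm [0.3 0.4 5. ]  (old axes [0.4 0.4 5. ] )
bed [69.7 38.1 79. ] force bed [-2.7 -1.6 -1.6] w 0.03260094736209794 t 22.45
```

Converted, 0.004 m is 0.064, -0.001 m is -0.016.

```bash
echo '[{"trans":[-0.008,-0.016,0.064]},{}]' | python3 -m jog | tail -3; python3 b.py 70 38.5 74 2.6; echo '[{"trans":[0,0,0.064]},{}]' | python3 -m jog | tail -3; python3 b.py 70 38.5 70 2.6
```

```text
ft_force: [-1.9, -1.2, -4.6]
width: 0.0322
gripper_force: 80.8
rotvec [ 0.15  0.17 -0.04] | 0.2  then d new axes mm [0.7 1.  0.9]  (old axes [0.7 1.  0.9] )
bed [69.1 37.8 74.9] force bed [-3.3 -2.2 -3.3] w 0.032230223405857544 t 22.7
ft_force: [-0.7, -1.6, -4.1]
width: 0.0323
gripper_force: 80.8
rotvec [ 0.15  0.15 -0.02] | 0.2  then d new axes mm [0.5 0.7 0.8]  (old axes [0.5 0.7 0.8] )
bed [69.3 38.  70.8] force bed [-1.9 -2.6 -3.1] w 0.032267709235239785 t 22.95
```

Converted, 0.004 m is 0.064, -0.0005 m is -0.008.

```bash
echo '[{"trans":[-0.008,-0.0048,0.064]},{}]' | python3 -m jog | tail -3; python3 b.py 70 38.5 66 2.6; echo '[{"trans":[0,0,0.048]},{}]' | python3 -m jog | tail -3; python3 b.py 70 38.5 63 2.6
```

```text
ft_force: [-0.6, -0.6, -3.2]
width: 0.0323
gripper_force: 80.8
rotvec [ 0.19  0.13 -0.01] | 0.2  then d new axes mm [0.7 0.7 1. ]  (old axes [0.7 0.7 1. ] )
bed [69.3 37.7 67. ] force bed [-1.6 -1.4 -2.6] w 0.03233188627514473 t 23.2
ft_force: [-0.6, 0.0, -2.9]
width: 0.0324
gripper_force: 80.8
rotvec [ 0.19  0.16 -0.01] | 0.2  then d new axes mm [1.  0.7 1.1]  (old axes [1.  0.7 1.1] )
bed [69.3 37.5 64.1] force bed [-1.4 -0.7 -2.5] w 0.03240525493928291 t 23.45
```

Converted, 0.003 m is 0.048, 0.001 m is 0.016.

```bash
echo '[{"trans":[0,0,0.048]},{"trans":[0,0,0.016]},{}]' | python3 -m jog | tail -3; python3 b.py 70 38.5 60 2.6; echo '[{"trans":[0,0,0.064]},{}]' | python3 -m jog | tail -3; python3 b.py 70 38.5 56 2.6;echo '[{"trans":[0,0,0.032]},{}]' | python3 -m jog | tail -3; python3 b.py 70 38.5 54 2.6
```

```text
ft_force: [-0.7, -0.1, -2.3]
width: 0.0324
gripper_force: 80.7
rotvec [ 0.17  0.17 -0.02] | 0.2  then d new axes mm [1.1 0.9 0.2]  (old axes [1.1 0.9 0.2] )
bed [69.2 37.4 60.2] force bed [-1.3 -0.6 -1.9] w 0.032383282705191085 t 23.825
ft_force: [-0.2, 0.1, -3.2]
width: 0.0323
gripper_force: 80.7
rotvec [ 0.15  0.16 -0.03] | 0.2  then d new axes mm [ 1.  1. -0.]  (old axes [ 1.  1. -0.] )
bed [69.  37.4 56. ] force bed [-1.1 -0.8 -2.9] w 0.032307277626099834 t 24.075
ft_force: [-1.2, -0.1, -3.7]
width: 0.0322
gripper_force: 80.7
rotvec [ 0.16  0.18 -0.03] | 0.2  then d new axes mm [1.2 1.  0.2]  (old axes [1.2 1.  0.2] )
bed [69.1 37.3 54.2] force bed [-2.2 -1.  -3. ] w 0.03215222695309929 t 24.325
```

```bash
echo '[{"trans":[0,0,0.032]},{}]' | python3 -m jog | tail -3; python3 b.py 70 38.5 52 2.6; echo '[{"trans":[0,0,0.032]},{}]' | python3 -m jog | tail -3; python3 b.py 70 38.5 50 2.6;echo '[{"trans":[0,0,0.032]},{}]' | python3 -m jog | tail -3; python3 b.py 70 38.5 48 2.6
```

```text
ft_force: [-0.6, 0.3, -3.0]
width: 0.0323
gripper_force: 80.7
rotvec [ 0.16  0.18 -0.02] | 0.2  then d new axes mm [1.1 0.9 0.2]  (old axes [1.1 0.9 0.2] )
bed [69.1 37.3 52.2] force bed [-1.4 -0.5 -2.7] w 0.03227873129758286 t 24.575
ft_force: [-3.7, -1.9, -0.5]
width: 0.0321
gripper_force: 81.0
rotvec [ 0.17  0.21 -0.03] | 0.3  then d new axes mm [1.3 0.9 0.6]  (old axes [1.3 0.9 0.6] )
bed [69.2 37.2 50.6] force bed [-3.8 -1.3  1.1] w 0.0320985923714953 t 24.825
ft_force: [-11.0, -3.3, 11.5]
width: 0.0325
gripper_force: 82.9
rotvec [ 0.19  0.3  -0.05] | 0.4  then d new axes mm [1.4 0.8 2.5]  (old axes [1.4 0.7 2.5] )
bed [69.3 37.  50.5] force bed [-7.4  2.1 14.3] w 0.032473575982420275 t 25.075
```

Converted, -0.0015 m is -0.024, 0.00026 m is 0.0042, -10 degrees is -0.0833.

```bash
echo '[{"trans":[0,0.0042,-0.024],"r":[0,0,-0.0417]},{"trans":[0,0.0042,0],"r":[0,0,-0.0833]},{"trans":[0,0.0042,0],"r":[0,0,-0.0833]},{}]' | python3 -m jog | tail -3; python3 b.py 70 38.5 50 2.6;  echo '[{"trans":[0,0.0042,0],"r":[0,0,-0.0833]},{"trans":[0,0.0042,0],"r":[0,0,-0.0833]},{"trans":[0,0.0042,0],"r":[0,0,-0.0833]},{}]' | python3 -m jog | tail -3; python3 b.py 70 38.5 50 2.6
```

```text
ft_force: [-1.7, -1.5, 2.3]
width: 0.0325
gripper_force: 81.3
rotvec [ 0.21  0.31 24.91] | 24.9  then d new axes mm [ 1.5 -0.8  0.6]  (old axes [ 1.7 -0.1  0.6] )
bed [70.8 37.  50.6] force bed [-1.1 -0.5  3. ] w 0.03250720697545705 t 25.575
ft_force: [-1.3, -3.1, 3.9]
width: 0.0325
gripper_force: 81.3
rotvec [ 0.13  0.37 54.77] | 54.8  then d new axes mm [ 1.2 -1.5  0.6]  (old axes [1.9 0.1 0.6] )
bed [71.5 37.4 50.6] force bed [-0.4 -1.6  4.9] w 0.032529381507814314 t 26.075
```

Converted, 0.00026 m is 0.0042, -10 degrees is -0.0833.

```bash
echo '[{"trans":[0,0.0042,0],"r":[0,0,-0.0833]},{"trans":[0,0.0042,0],"r":[0,0,-0.0833]},{"trans":[0,0.0042,0],"r":[0,0,-0.0833]},{"r":[0,0,-0.0417]},{}]' | python3 -m jog | tail -3; python3 b.py 70 38.5 50 2.6; python3 - <<'E'
from ph import *
print(robot.observe()["joint_positions"])
for n in("top","side"):
  f=robot.get_image(n)["frame"].astype(int);w={"top":(370,410,180,225),"side":(290,335,135,180)}[n];s=f[w[2]:w[3],w[0]:w[1]]
  red=(s[...,0]>1.9*s[...,1])&(s[...,0]>1.9*s[...,2])&(s[...,0]>60);v,u=np.nonzero(red);print(n,len(u),u.mean()+w[0],v.mean()+w[2])
  for a in(60,75,90,105,120):
    print(a,proj(n,p+M@np.array([70+36*np.cos(np.radians(a)),-33+36*np.sin(np.radians(a)),44])/1000).round(1))
E
```

```text
ft_force: [-2.6, -1.1, 5.0]
width: 0.0322
gripper_force: 81.7
rotvec [ 0.1   0.34 89.72] | 89.7  then d new axes mm [-0.6 -1.8  0.5]  (old axes [ 1.8 -0.6  0.5] )
bed [71.7 39.2 50.5] force bed [-1.1  0.8  5.5] w 0.032195695208387734 t 26.7
[-40.67554133  18.71174886 -11.9188394   60.78301927  24.17106883
 -50.61461448]
top 4 400.5 202.5
60 [[381.9 201.5]]
75 [[381.  204.5]]
90 [[380.7 207.5]]
105 [[381.1 210.4]]
120 [[382.2 213. ]]
side 19 321.8421052631579 177.8421052631579
60 [[308.4 159.1]]
75 [[310.5 160.1]]
90 [[312.7 161. ]]
105 [[315.1 161.7]]
120 [[317.2 162.2]]
```

Converted, -0.05 m is -0.8, -0.04 m is -0.64.

```bash
echo '[{},{},{}]' | python3 -m jog .05; echo '[{"trans":[0,0,-0.16]},{"trans":[0,0,-0.48]},{"trans":[0,0,-0.8]},{"trans":[0,0,-0.8]},{"trans":[0,0,-0.64]},{}]' | python3 -m jog; python3 g.py .35 -.35 .35 .2 1 0 0 0 -1
```

```text
time_s: 27.18
position: [0.5388, -0.1961, 0.1479]
orientation: [[-0.946, -0.207, 0.248], [-0.12, 0.938, 0.325], [-0.3, 0.278, -0.913]]
ft_force: [0.4, 1.7, 0.6]
width: 0.0503
gripper_force: 0.0
time_s: 27.92
position: [0.4946, -0.257, 0.3162]
orientation: [[-0.945, -0.207, 0.253], [-0.12, 0.94, 0.32], [-0.304, 0.272, -0.913]]
ft_force: [-0.7, 0.2, -1.1]
width: 0.0498
gripper_force: 0.0
rotvec [19.16 14.77 20.85] | 31.9  then d new axes mm [ 123.6 -119.6  -33.8]  (old axes [137.6 -48.3 -97.2] )
```

Converted, -0.05 m is -0.8, 0.03 m is 0.48.

```bash
echo '[{"trans":[0,0,-0.8]},{"trans":[0.48,0,-0.8]},{"trans":[0.8,0,0]},{"trans":[0.8,0,0]},{}]' | python3 -m jog | head -2; python3 - <<'E'
from ph import *
import cv2
a=robot.get_image("side")["frame"];b=robot.get_image("top")["frame"]
A=cv2.resize(a[130:230,250:370,::-1],(400,333),interpolation=cv2.INTER_CUBIC);B_=cv2.resize(b[150:260,300:420,::-1],(400,367),interpolation=cv2.INTER_CUBIC)
o=np.zeros((370,800,3),np.uint8);o[:333,:400]=A;o[:367,400:]=B_;cv2.imwrite("pics/g5.png",o)
E
```

```text
time_s: 28.55
position: [0.3441, -0.3027, 0.3634]
```

View pics/g5.png

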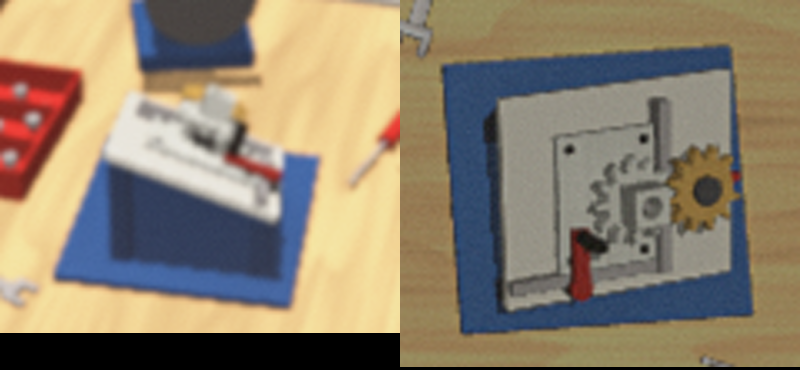

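The picture shows the gear down on the axle at about (650,207) and meshed with the master. The red tooth now points along bed −y at (735,175), so the master turned about −90°. The clamp is closed over the plate and the gripper is clear.

```bash
python3 -c "
from station import robot
print(robot.sign_off())"
```

```text
the job is handed in; nothing more can be done
None
```

I handed the job in at about 29 s: the plate is home in the corner, the clamp is closed over it to within about 2° by camera, and the 12-tooth gear is down on the axle, meshed and turned 90°, with the master turned with it.

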